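Rest a packed find heavy end low

ROBOT

A 7-joint arm with a two-finger parallel gripper is mounted at the origin on the work surface. World frame = base frame: x ahead of the robot, y to its left, z up, the work surface at z = 0. Lengths are in m, angles in rad, forces in N, time in s.
With the tool pointing down it reaches from about 0.425 to 1.025 m from the base axis. Payload 9.4 kg.
Tool frame: the origin (TCP) lies between the finger pads; the fingertips stand 22 mm ahead of it and the grasp point (between the pads) lies 3 mm ahead of it; z points along the fingers, y is the line along which they close (so a half turn about z gives the same grasp; the last joint's range is limited). The gripper opens to 85 mm and grips with 20 to 120 N. Pads are 22 mm wide; open, the fingers measure 114 mm over their backs; the gripper's body (76 mm by 85 mm) begins 54 mm behind the grasp point. The pads swing forward as they close: fully open they stand 13 mm farther back than shut.
Start: joints at [1.178, 0.599, -0.003, 1.599, 0.002, 0.943, -0.08], TCP at [0.225, -0.689, 0.253] pointing down, gripper open.
Joint ranges: [-2.57, 2.57], [-0.35, 1.97], [-1.29, 1.29], [0.11, 2.56], [-1.05, 4.19], [0.11, 1.86], [-2.63, 2.63]. Speed limits (rad/s): [2.22, 2.22, 3.01, 3.01, 3.14, 3.14, 3.14].

INTERFACE

Orientations are given as a 3x3 rotation matrix whose columns are the frame's x, y, z axes.
In Python, from rig import status, capture, bot gives the robot as it stands.
- The arm moves only by the tool move_arm, never from a script. Its argument "series" is a list of rows, each a list of 7 numbers: the turn, a rotation vector about the tool's x, y, z in degrees, then the shift along the tool's x, y, z in m, then the closure in counts, from 0 (fully open) to 255 (shut). In form: [[wx, wy, wz, dx, dy, dz, hand], ...]. A call has 1 to 5 rows; each row shifts and turns the commanded pose from where the row before left it, along the tool's axes as they then stand; what a row does not reach is not made up. A row lasts 1/12 s, in which the tool goes at most 41.7 mm and 7.16 degrees, less where a joint would pass 70% of its speed; a pose out of reach is approached as far as the arm can. A call with a gripper value outside its range is refused whole. The fingers move at their own pace and stop on an object; "force" is the grip in N (left out, the last holds). Time passes only in rows, so rows that do not move let the fingers close. It gives the time, the measured TCP pose, the force, the opening and the grip force at its end, in the units of the state.
- status.read_state(): the state, without advancing time (a new reading comes with each control period).
- capture(name): name is "scene" or "side" or "wrist"; returns a dict with "pixels" (400x640x3 uint8, red, green, blue), "fx", "fy", "cx", "cy" (pixels), "origin" and "orientation" of the camera in the world; the wrist camera has in their place "T_tool_cam" (4x4, takes a point from camera to tool coordinates, whose origin is the TCP and whose axes are the flange's). Camera axes: x right, y down, z forward; pixel columns grow to the right and rows downward; lengths in m; the calibration is good to about 2 mm. A picture is of the moment at which its call begins: read the wrist's pose just before it. There is no depth.
- bot.close_job(): hands the job in; it is judged then, once.
The state is a dict: "clock": time; "joints": joint angles; "dq": joint speeds; "tau": joint torques, N m; "tcp_pos": TCP position; "eef_rot": TCP orientation; "wrist_force": force on the tool from outside, world axes, zero at the start; "moment": the same for the moment, N m; "width": finger opening in m; "finger_force": force on a finger pad.
Only numpy, scipy, OpenCV 4.12 (cv2) and the standard library are available. Lean on these libraries where they do the work, as an engineer would, in place of code of your own. Each camera call takes 0.05 s, during which the arm holds its last target. There are 200 camera calls.

TASK

A stone tool is packed against one end of the longer grey carry case, but the two ends look alike. Lift the case by its swinging handle about ten centimetres clear of the bench, see which end hangs low, then set it down (do not drop it) on the sloping wooden rest, lying flat in the middle and straight along the slope, with the heavy end at the low end. Leave the small case, the jar and the tape measure where they are.

Things in the scene. Friction and masses are not known exactly. Their poses are not given: they have to be found in the camera images.
- grip_mid (a point): centre of the grip of the long case's swinging handle: a black flat bar 14 mm thick (along the case), 68 mm long (across it), 20 mm tall, on two steel arms. At the start the handle stands upright, this point 82 mm above the bench and 42 mm above the lid, over the case's middle. Axes: x along the case, y along the bar, z up the handle. Let go, the handle keeps its lean by slight friction
- case_mid (a point): centre of the long grey closed case, 160 mm long (x), 56 mm wide (y), 40 mm high (z), ends identical, about 0.44 kg. The stone lies and stays against its +x or -x end, not known beforehand. The handle's pivot is 8 mm above this point, the grip's centre 54 mm from the pivot. The small case, 100 mm long with a fixed handle, is not wanted
- handle (a joint): lean of the handle relative to the long case, rad: 0 upright, stops at -0.30 and +0.30. When the case hangs from its handle it tilts to a stop: negative means that the case's +x end hangs low, positive that its -x end does
- deck_mid (a point): middle of the upper face of the sloping rest, a fixed plywood board 200 mm long and 120 mm wide, tilted 15 degrees; this point is 51 mm above the bench. x runs along the board down the slope, y across it, z square out of its face. A lip stands 12 mm proud across the low end, 100 mm from this point
There are look-alikes about, which are no part of the job. What is shaped like the part that bears grip_mid but green or turquoise is not meant.

How it is judged:
On the way:
1. the long case is lifted clear and hangs tilted from its handle (height (world z) of case_mid above 0.085 m and angle between case_mid's own z axis and vertical above 0.15 rad), for 0.3 s.
At the end, for the whole second after the job is handed in: the long case lies flat and still on the sloping board, its centre within 20 mm of the board's middle along and across, within 11 degrees of straight along the slope, with the end holding the stone at the low end (x of case_mid in the frame of deck_mid between -0.02 and 0.025 m and y of case_mid in the frame of deck_mid between -0.02 and 0.02 m and z of case_mid in the frame of deck_mid between 0.01 and 0.03 m and angle between the x axis of case_mid and the x axis of deck_mid, either way round below 0.2 rad and angle between the z axis of case_mid and the z axis of deck_mid, either way round below 0.1 rad and x of stone_mid in the frame of deck_mid above 0.01 m and linear speed of case below 0.02 m/s); the robot touches nothing.
It fails at once if the small case, the jar or the tape measure is moved by more than 30 mm (distance of any of small_case, jar, tape from where it was at the start of the episode above 0.03 m).
It fails at once if the long case is dropped (falls free by some 20 mm or more) (linear speed of case above 0.6 m/s and contact force between the fingers and case below 0.1 N).
It also fails if it takes over 45 s, if anything falls off the work surface, if the arm or the gripper's body presses on something with over 40 N, if the wrist force passes 120 N, or if a joint passes its speed limit or range.

## Working session

There is one attempt and no reset: what is moved stays moved. The work goes in short steps, Python scripts to look and compute and a tool call to move; the robot and the scene stay as the last step left them, time stands still between calls to the robot, and variables do not carry over. Pictures are saved under pics/ and viewed, at most 10 in all, crops included, and the job is handed in when it is done.

Besides the shell and the picture viewer there is one more tool, called after "Call:" by a JSON object that holds its "op" and its "data". move_arm: Moves the arm, as the interface text tells. Its arguments: {"type":"object","properties":{"series":{"type":"array"},"force":{"type":"number"}},"required":["series"]}

```bash
mkdir -p pics
cat > h.py <<'E'
import numpy as np,cv2
from rig import status,capture,bot
def snap(cam,fn,crop=None,scale=1):
    s=status.read_state(); c=capture(cam)
    p=c["pixels"][:,:,::-1]
    if cam=="wrist":
        T=np.array(c["T_tool_cam"]);R=np.array(s["eef_rot"]);c["orientation"]=R@T[:3,:3];c["origin"]=R@T[:3,3]+np.array(s["tcp_pos"])
    if crop: p=p[crop[1]:crop[3],crop[0]:crop[2]]
    cv2.imwrite("pics/"+fn,cv2.resize(p,None,fx=scale,fy=scale,interpolation=cv2.INTER_CUBIC))
    import pickle;pickle.dump({k:c[k] for k in("fx","fy","cx","cy","origin","orientation")},open(fn+".pkl","wb"))
    return c
def ray(c,u,v):
    d=np.array(c["orientation"])@np.array([(u-c["cx"])/c["fx"],(v-c["cy"])/c["fy"],1]);return np.array(c["origin"]),d
def onz(c,u,v,z):
    o,d=ray(c,u,v);return o+d*(z-o[2])/d[2]
def proj(c,P):
    q=np.array(c["orientation"]).T@(np.array(P)-np.array(c["origin"]));return np.array([c["fx"]*q[0]/q[2]+c["cx"],c["fy"]*q[1]/q[2]+c["cy"]])
E
python3 - <<'E'
from h import *
np.set_printoptions(precision=4,suppress=True)
a=snap("scene","a.png",scale=1.25);b=snap("side","b.png",scale=1.25)
for c in(a,b):print(c["origin"],c["orientation"],c["fx"])
s=status.read_state();print(s["tcp_pos"],s["eef_rot"],s["clock"],s["width"])
E
```

```text
[ 1.0609 -1.0164  0.9373] [[ 0.8609  0.3513 -0.368 ]
 [ 0.5084 -0.566   0.649 ]
 [ 0.0198 -0.7458 -0.6659]] 365.55166037308686
[0.2061 0.544  0.9496] [[-0.884  -0.3482  0.3119]
 [-0.4674  0.6459 -0.6037]
 [ 0.0087 -0.6794 -0.7337]] 428.8658270673388
[ 0.225  -0.6888  0.2525] [[ 0.9505  0.3106 -0.0005]
 [ 0.3106 -0.9505  0.0013]
 [-0.0001 -0.0014 -1.    ]] 0.1 0.08524168570308287
```

View pics/a.png

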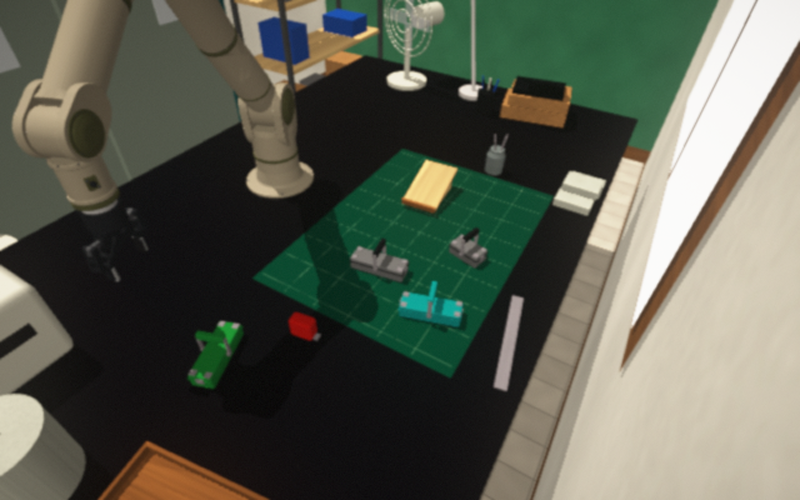

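View pics/b.png

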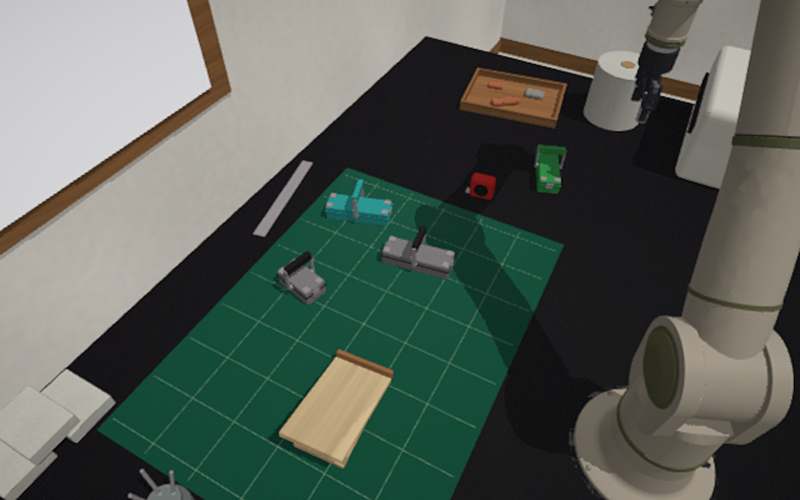

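The pictures show these candidates:
- **Long grey case:** scene (379,262), side (418,254). It is the longer of the two grey ones, with a black bar, so it is the one meant.
- **Small grey case:** scene (468,248), side (302,277).
- **Turquoise and green look-alikes:** scene (432,306) and (215,355). Both are excluded by colour.

The rest is at scene (430,187), side (337,408), with its lip at the top edge in the side view. I'll confirm in enlarged crops.

Run:
```python
from h import *
a=snap("scene","a2.png",(260,110,420,230),5);b=snap("side","b2.png",(200,170,390,382),2.8)
```

```text
(no output)
```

View pics/a2.png

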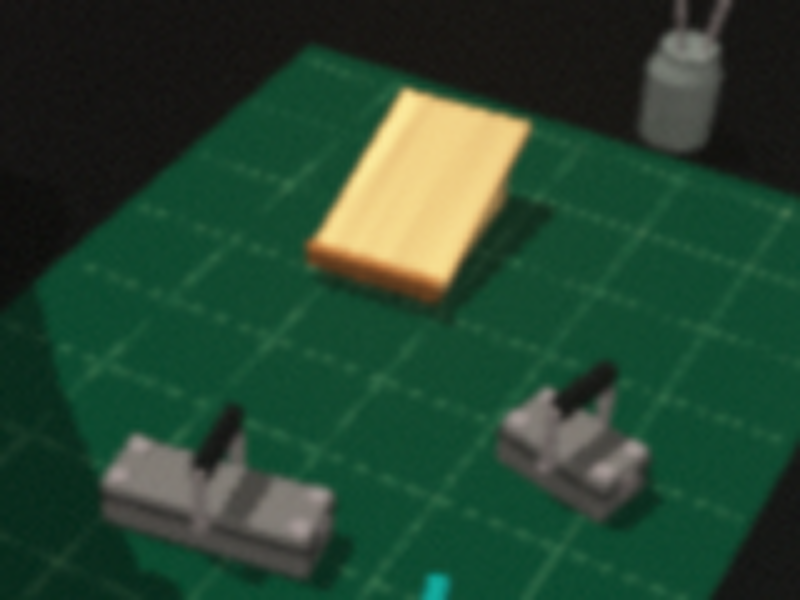

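View pics/b2.png

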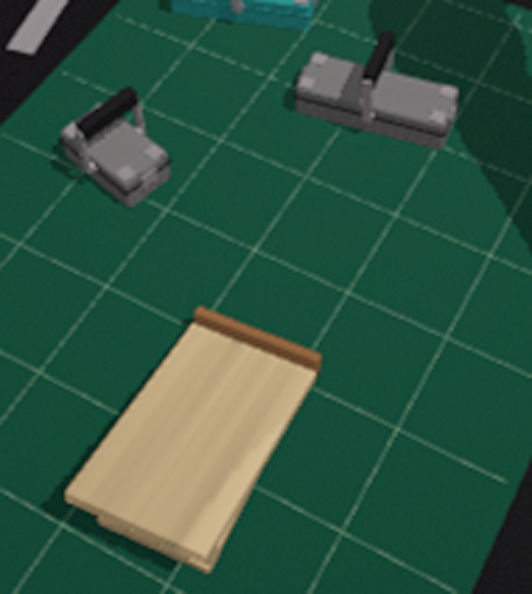

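Run:
```python
from h import *
import pickle
np.set_printoptions(precision=4,suppress=True)
a=pickle.load(open("a2.png.pkl","rb"));b=pickle.load(open("b2.png.pkl","rb"))
A=lambda u,v:(260+u/5-.4,110+v/5-.4)
B=lambda u,v:(200+u/2.8-.3,170+v/2.8-.3)
print("lid side");L=np.array([onz(b,*B(*p),.04) for p in[(313,53),(458,88),(446,133),(297,97)]]);print(L,L.mean(0))
print("bar side",[onz(b,*B(*p),.092) for p in[(386,35),(372,78)]])
print("bar scene",[onz(a,*A(*p),.092) for p in[(236,408),(203,462)]])
D=np.array([onz(b,*B(*p),z) for p,z in[((67,496),.077),((208,560),.077),((197,312),.035),((320,357),.035)]]);print("deck side",D)
D2=np.array([onz(a,*A(*p),z) for p,z in[((530,122),.077),((405,90),.077),((442,290),.035),((308,240),.035)]]);print("deck scene",D2)
for d in(D,D2):
  m=d[2:].mean(0)-d[:2].mean(0);print(d.mean(0),m,np.degrees(np.arctan2(m[1],m[0])),np.linalg.norm(d[0]-d[1]),np.linalg.norm(m))
d=L[1]+L[2]-L[0]-L[3];print("case yaw",np.degrees(np.arctan2(d[1],d[0])),np.linalg.norm(d)/2)
```

```text
lid side
[[ 0.6389 -0.2187  0.04  ]
 [ 0.484  -0.2456  0.04  ]
 [ 0.4697 -0.1849  0.04  ]
 [ 0.6231 -0.1566  0.04  ]] [ 0.5539 -0.2014  0.04  ]
bar side [array([ 0.5616, -0.232 ,  0.092 ]), array([ 0.5473, -0.1727,  0.092 ])]
bar scene [array([ 0.5539, -0.183 ,  0.092 ]), array([ 0.5642, -0.2428,  0.092 ])]
deck side [[0.5608 0.3018 0.077 ]
 [0.4425 0.2926 0.077 ]
 [0.5782 0.1018 0.035 ]
 [0.4618 0.0897 0.035 ]]
deck scene [[0.5635 0.2956 0.077 ]
 [0.4455 0.2841 0.077 ]
 [0.5855 0.0873 0.035 ]
 [0.4581 0.0895 0.035 ]]
[0.5108 0.1965 0.056 ] [ 0.0184 -0.2014 -0.042 ] -84.79134449465779 0.11866554936341402 0.20658472153706872
[0.5132 0.1891 0.056 ] [ 0.0173 -0.2014 -0.042 ] -85.09068664242989 0.11854411025219033 0.2064746435973237
case yaw -169.8447821450453 0.15658008628368644
```

The long grey case (dark bar, side crop (378,57)) and the rest are confirmed. The lip is at the low end, towards −y. I'll move over the case.

Call:
{"op": "move_arm", "data": {"series": [[0,0,0,0.031,-0.0239,0,0],[0,0,0,0.031,-0.0239,0,0],[0,0,0,0.031,-0.0239,0,0],[0,0,0,0.031,-0.0239,0,0],[0,0,0,0.031,-0.0239,0,0]]}}

```text
clock: 0.62
tcp_pos: [0.336, -0.5258, 0.2532]
eef_rot: [[0.951, 0.31, -0.0], [0.31, -0.951, 0.0], [-0.0, -0.0, -1.0]]
wrist_force: [-0.1, -0.7, -0.2]
width: 0.0853
finger_force: 0.0
```

Call:
{"op": "move_arm", "data": {"series": [[0,0,0,0.031,-0.0239,0,0],[0,0,0,0.031,-0.0239,0,0],[0,0,0,0.031,-0.0239,0,0],[0,0,0,0.031,-0.0239,0,0],[0,0,0,0.031,-0.0239,0,0]]}}

```text
clock: 1.03
tcp_pos: [0.4463, -0.364, 0.2533]
eef_rot: [[0.951, 0.31, 0.0], [0.31, -0.951, -0.0], [0.0, 0.0, -1.0]]
wrist_force: [1.2, 0.4, -0.1]
width: 0.0853
finger_force: 0.0
```

Call:
{"op": "move_arm", "data": {"series": [[0,0,0,0.031,-0.0239,0,0],[0,0,0,0.031,-0.0239,0,0],[0,0,0,0.031,-0.0239,0,0],[0,0,0,0.031,-0.0239,0,0],[0,0,0,0.031,-0.0239,0,0]]}}

```text
clock: 1.45
tcp_pos: [0.5566, -0.2022, 0.2533]
eef_rot: [[0.951, 0.311, -0.0], [0.311, -0.951, -0.0], [-0.0, 0.0, -1.0]]
wrist_force: [0.3, -0.0, 0.3]
width: 0.0856
finger_force: 0.0
```

Call:
{"op": "move_arm", "data": {"series": [[0,0,-7,0,0,0,0],[0,0,-7,0,0,0,0],[0,0,-7,0,0,0,0],[0,0,-7,0,0,0,0],[0,0,-7,0,0,0,0]]}}

```text
clock: 1.87
tcp_pos: [0.5558, -0.2037, 0.2532]
eef_rot: [[0.595, 0.803, -0.0], [0.803, -0.595, -0.0], [-0.0, -0.0, -1.0]]
wrist_force: [-0.5, 0.0, 0.2]
width: 0.085
finger_force: 0.0
```

Call:
{"op": "move_arm", "data": {"series": [[0,0,-7,0,0,0,0],[0,0,-7,0,0,0,0],[0,0,-7,0,0,0,0],[0,0,-7,0,0,0,0],[0,0,-7,0,0,0,0]]}}

```text
clock: 2.28
tcp_pos: [0.5557, -0.204, 0.2532]
eef_rot: [[0.027, 1.0, -0.0], [1.0, -0.027, -0.0], [-0.0, -0.0, -1.0]]
wrist_force: [-0.2, -0.5, 1.5]
width: 0.0854
finger_force: 0.0
```

Call:
{"op": "move_arm", "data": {"series": [[0,0,-7,0,0,0,0],[0,0,-5,0,0,0,0],[0,0,0,0,0,0.03,0],[0,0,0,0,0,0,0]]}}

```text
clock: 2.62
tcp_pos: [0.5539, -0.204, 0.2199]
eef_rot: [[-0.175, 0.985, -0.005], [0.985, 0.175, 0.001], [0.002, -0.004, -1.0]]
wrist_force: [-2.1, 0.7, -1.0]
width: 0.0854
finger_force: 0.0
```

Run:
```python
from h import *
np.set_printoptions(precision=4,suppress=True)
c=snap("wrist","w1.png",scale=1.25)
s=status.read_state();print(s["tcp_pos"],s["eef_rot"],s["clock"],s["joints"])
print(c["origin"],c["orientation"])
print(proj(c,[.556,-.204,.092])*1.25)
```

```text
[ 0.5543 -0.2039  0.2214] [[-0.1745  0.9846 -0.0045]
 [ 0.9847  0.1745  0.0013]
 [ 0.0021 -0.0042 -1.    ]] 2.6667 [ 0.5451  0.5067 -0.4162  1.9241  0.2841  0.7729  0.1448]
[ 0.5429 -0.1376  0.342 ] [[ 0.9847  0.1692  0.0423]
 [ 0.1744 -0.9491 -0.2624]
 [-0.0043  0.2657 -0.964 ]]
[404.5921 248.2705]
```

View pics/w1.png

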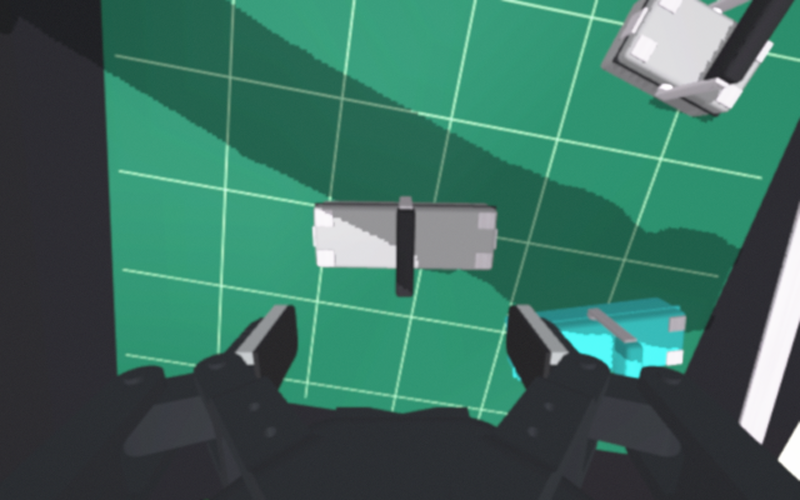

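The bar's top runs from (405,207) to (404,295), centred about 2 mm from the prediction and aligned with the fingers. I'll descend and grip.

Call:
{"op": "move_arm", "data": {"series": [[0,0,0,-0.002,0,0.034,0],[0,0,0,0,0,0.034,0],[0,0,0,0,0,0.034,0],[0,0,0,0,0,0.02,0],[0,0,0,0,0,0.016,0]], "force": 60}}

```text
clock: 3.08
tcp_pos: [0.5558, -0.2059, 0.084]
eef_rot: [[-0.175, 0.985, -0.002], [0.985, 0.175, 0.0], [0.0, -0.002, -1.0]]
wrist_force: [0.4, 0.5, -0.1]
width: 0.0852
finger_force: 0.0
```

Call:
{"op": "move_arm", "data": {"series": [[0,0,0,0,0,0,0],[0,0,0,0,0,0,150],[0,0,0,0,0,0,255],[0,0,0,0,0,0,255],[0,0,0,0,0,0,255]]}}

```text
clock: 3.5
tcp_pos: [0.5568, -0.2062, 0.0867]
eef_rot: [[-0.175, 0.985, 0.002], [0.985, 0.175, -0.001], [-0.001, 0.002, -1.0]]
wrist_force: [0.0, -0.2, 0.3]
width: 0.0386
finger_force: 0.0
```

Call:
{"op": "move_arm", "data": {"series": [[0,0,0,0,0,0,255],[0,0,0,0,0,0,255],[0,0,0,0,0,0,255],[0,0,0,0,0,0,255],[0,0,0,0,0,0,255]]}}

```text
clock: 3.92
tcp_pos: [0.5564, -0.2062, 0.0861]
eef_rot: [[-0.175, 0.985, 0.001], [0.985, 0.175, -0.001], [-0.001, 0.001, -1.0]]
wrist_force: [-1.1, 0.6, 7.1]
width: 0.0134
finger_force: 58.5
```

Call:
{"op": "move_arm", "data": {"series": [[0,0,0,0,0,-0.008,255],[0,0,0,0,0,-0.012,255],[0,0,0,0,0,-0.015,255],[0,0,0,0,0,-0.015,255],[0,0,0,0,0,-0.015,255]]}}

```text
clock: 4.33
tcp_pos: [0.5559, -0.2058, 0.1516]
eef_rot: [[-0.175, 0.984, -0.0], [0.984, 0.175, 0.0], [0.0, -0.0, -1.0]]
wrist_force: [0.0, 0.0, -5.3]
width: 0.0128
finger_force: 59.3
```

Call:
{"op": "move_arm", "data": {"series": [[0,0,0,0,0,-0.015,255],[0,0,0,0,0,-0.015,255],[0,0,0,0,0,-0.015,255],[0,0,0,0,0,0,255],[0,0,0,0,0,0,255]]}}

```text
clock: 4.75
tcp_pos: [0.5563, -0.2061, 0.1962]
eef_rot: [[-0.175, 0.985, 0.002], [0.985, 0.175, -0.001], [-0.001, 0.001, -1.0]]
wrist_force: [-0.3, -0.4, -4.1]
width: 0.013
finger_force: 59.3
```

Call:
{"op": "move_arm", "data": {"series": [[0,0,0,0,0,0,255],[0,0,0,0,0,0,255],[0,0,0,0,0,0,255],[0,0,0,0,0,0,255],[0,0,0,0,0,0,255]]}}

```text
clock: 5.17
tcp_pos: [0.556, -0.2058, 0.1947]
eef_rot: [[-0.176, 0.984, -0.001], [0.984, 0.176, 0.0], [0.001, -0.001, -1.0]]
wrist_force: [-0.4, -0.4, -4.6]
width: 0.0129
finger_force: 59.3
```

Run:
```python
from h import *
a=snap("scene","l1.png",(230,120,400,240),4);b=snap("side","l2.png",(250,120,410,240),4)
cv2.imwrite("pics/l.png",np.vstack([cv2.resize(cv2.imread("pics/l1.png"),(425,300)),cv2.resize(cv2.imread("pics/l2.png"),(425,300))]))
print(status.read_state()["moment"],status.read_state()["wrist_force"])
```

```text
[ 0.08766742 -0.1233644   0.04016635] [ 0.3278979   0.29489337 -4.74524374]
```

View pics/l.png

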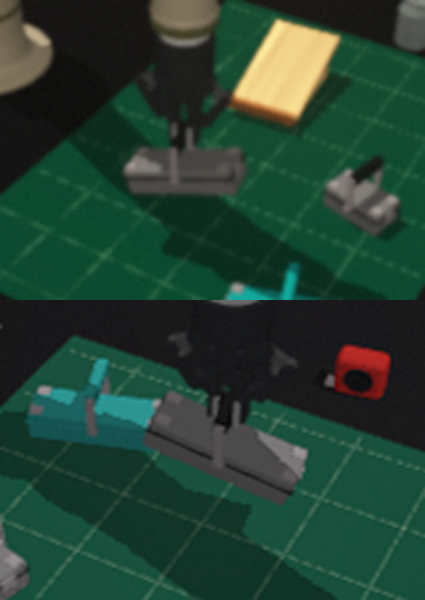

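Both views show the case's near-robot (−x) end hanging low: lower left at (130,190) in the scene view, right end at (290,495) in the side view. The wrist moment agrees. I'll raise a bit more, then turn so that this end points down the slope.

Call:
{"op": "move_arm", "data": {"series": [[0,0,0,0,0,-0.015,255],[0,0,0,0,0,-0.02,255],[0,0,-3,0,0,-0.01,255],[0,0,-5,0,0,0,255],[0,0,-5,0,0,0,255]]}}

```text
clock: 5.68
tcp_pos: [0.5565, -0.2059, 0.2411]
eef_rot: [[-0.396, 0.918, 0.001], [0.918, 0.396, -0.001], [-0.001, 0.001, -1.0]]
wrist_force: [0.2, -0.8, -4.6]
width: 0.0129
finger_force: 59.3
```

Call:
{"op": "move_arm", "data": {"series": [[0,0,-6,0,0,0,255],[0,0,-6,0,0,0,255],[0,0,-6,0,0,0,255],[0,0,-6,0,0,0,255],[0,0,-6,0,0,0,255]]}}

```text
clock: 6.1
tcp_pos: [0.556, -0.206, 0.2402]
eef_rot: [[-0.803, 0.596, -0.0], [0.596, 0.803, -0.0], [0.0, -0.0, -1.0]]
wrist_force: [-0.2, -0.8, -4.0]
width: 0.0128
finger_force: 59.4
```

Call:
{"op": "move_arm", "data": {"series": [[0,0,-6,0,0,0,255],[0,0,-6,0,0,0,255],[0,0,-6,0,0,0,255],[0,0,-6,0,0,0,255],[0,0,-6,0,0,0,255]]}}

```text
clock: 6.52
tcp_pos: [0.556, -0.2061, 0.2401]
eef_rot: [[-0.993, 0.115, -0.0], [0.115, 0.993, -0.0], [0.0, -0.0, -1.0]]
wrist_force: [1.4, 0.2, -5.1]
width: 0.0127
finger_force: 59.4
```

Call:
{"op": "move_arm", "data": {"series": [[0,0,-5,0,0,0,255],[0,0,-4,0,0,0,255],[0,0,-3,0,0,0,255],[0,0,0,0,0.01,0,255],[0,0,0,0.001,0.02,0,255]]}}

```text
clock: 6.93
tcp_pos: [0.5523, -0.178, 0.2396]
eef_rot: [[-0.997, -0.083, -0.001], [-0.083, 0.997, -0.0], [0.001, -0.0, -1.0]]
wrist_force: [0.3, 0.5, -5.6]
width: 0.0132
finger_force: 59.3
```

Call:
{"op": "move_arm", "data": {"series": [[0,0,0,0.001,0.03,0,255],[0,0,0,0.001,0.03,0,255],[0,0,0,0.001,0.03,0,255],[0,0,0,0.001,0.03,0,255],[0,0,0,0,0.03,0,255]]}}

```text
clock: 7.35
tcp_pos: [0.5343, -0.0251, 0.2403]
eef_rot: [[-0.996, -0.087, -0.0], [-0.087, 0.996, -0.0], [0.0, -0.0, -1.0]]
wrist_force: [0.6, -0.3, -3.0]
width: 0.0133
finger_force: 59.3
```

Call:
{"op": "move_arm", "data": {"series": [[0,0,0,0.001,0.03,0,255],[0,0,0,0.001,0.03,0,255],[0,0,0,0.001,0.03,0,255],[0,0,0,0.001,0.03,0,255],[0,0,0,0,0.03,0,255]]}}

```text
clock: 7.77
tcp_pos: [0.5169, 0.124, 0.2404]
eef_rot: [[-0.996, -0.087, 0.0], [-0.087, 0.996, -0.0], [-0.0, -0.0, -1.0]]
wrist_force: [0.4, -0.8, -4.9]
width: 0.0128
finger_force: 59.3
```

Call:
{"op": "move_arm", "data": {"series": [[0,0,0,0,0.03,0,255],[0,0,0,0,0.025,0,255],[0,0,0,0,0.015,0,255],[0,0,0,0,0,0,255],[0,0,0,0,0,0,255]]}}

```text
clock: 8.18
tcp_pos: [0.5109, 0.1931, 0.2403]
eef_rot: [[-0.996, -0.09, -0.0], [-0.09, 0.996, 0.0], [0.0, 0.0, -1.0]]
wrist_force: [-0.7, -0.3, -5.2]
width: 0.0127
finger_force: 59.3
```

Run:
```python
from h import *
np.set_printoptions(precision=4,suppress=True)
s=status.read_state();print(s["tcp_pos"],s["eef_rot"],s["clock"],s["width"],s["joints"])
a=snap("scene","m1.png",(280,90,400,190),4);b=snap("side","m2.png",(190,190,350,390),2)
c=snap("wrist","m3.png")
i=[cv2.imread("pics/m%d.png"%k) for k in(1,2)]
cv2.imwrite("pics/m.png",np.hstack([cv2.resize(i[0],(480,400)),cv2.resize(i[1],(320,400))]))
```

```text
[0.5109 0.1931 0.2403] [[-0.9959 -0.0899 -0.0001]
 [-0.0899  0.9959  0.0001]
 [ 0.0001  0.0001 -1.    ]] 8.1833 0.012731927689277871 [ 0.1184  0.5195 -0.8359  1.9891  0.5101  0.8542  0.6618]
```

View pics/m.png

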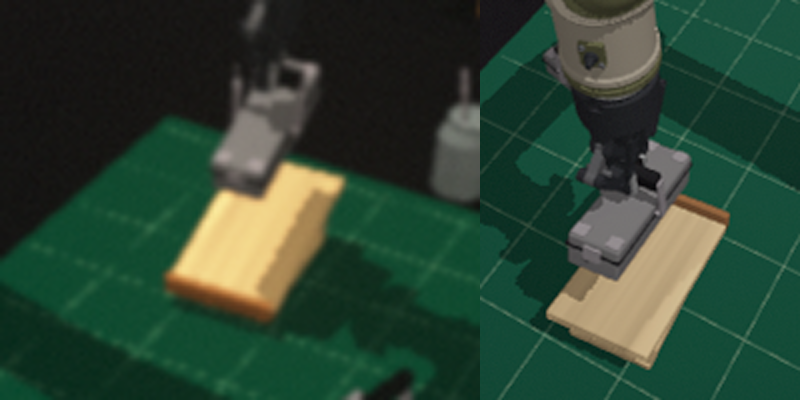

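View pics/m3.png

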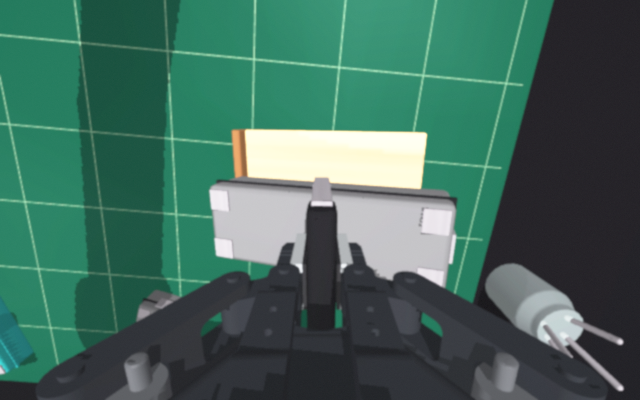

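The case hangs with its lip-side end low, over the board. In the wrist view the board's far edge runs from the lip corner (233,130) and lip/deck junction (245,130) to the high corner (426,133). I'll use these to refine the board pose.

Run:
```python
from h import *
import pickle
np.set_printoptions(precision=4,suppress=True)
c=pickle.load(open("m3.png.pkl","rb"))
hi=onz(c,426,133,.0769);lo=onz(c,233,130,.0365);j=onz(c,245,131,.037)
d=lo-hi;psi=np.arctan2(d[1],d[0]);u=np.array([np.cos(psi),np.sin(psi),0]);p=np.array([u[1],-u[0],0])
print(hi,lo,j,np.degrees(psi),np.linalg.norm(d[:2]))
mid=hi+u*.0966; print(mid+.06*p,mid-.06*p)
```

```text
[0.4456 0.2889 0.0769] [0.4615 0.0866 0.0365] [0.4614 0.1002 0.037 ] -85.51908920017394 0.20290740771281818
[0.3934 0.1879 0.0769] [0.513  0.1973 0.0769]
```

Call:
{"op": "move_arm", "data": {"series": [[0,0,0,-0.002,-0.003,0.015,255],[0,0,0,0,0,0.025,255],[0,0,0,0,0,0.025,255],[0,0,0,0,0,0.02,255],[0,0,0,0,0,0.005,255]]}}

```text
clock: 8.75
tcp_pos: [0.513, 0.1868, 0.1475]
eef_rot: [[-0.996, -0.086, -0.004], [-0.086, 0.996, -0.002], [0.004, -0.002, -1.0]]
wrist_force: [-0.4, 0.6, -4.1]
width: 0.0127
finger_force: 59.3
```

Call:
{"op": "move_arm", "data": {"series": [[0,0,0,0,0,0.003,255],[0,0,0,0,0,0.003,255],[0,0,0,0,0,0.002,255],[0,0,0,0,0,0,255],[0,0,0,0,0,0,255]]}}

```text
clock: 9.17
tcp_pos: [0.5143, 0.1889, 0.143]
eef_rot: [[-0.996, -0.088, 0.001], [-0.088, 0.996, 0.0], [-0.001, 0.0, -1.0]]
wrist_force: [-0.1, -0.6, -3.7]
width: 0.0129
finger_force: 59.3
```

Call:
{"op": "move_arm", "data": {"series": [[0,0,0,0,0,0.002,255],[0,0,0,0,0,0.001,255],[0,0,0,0,0,0.001,255],[0,0,0,0,0,0,255],[0,0,0,0,0,0,255]]}}

```text
clock: 9.58
tcp_pos: [0.514, 0.1889, 0.1383]
eef_rot: [[-0.996, -0.089, 0.0], [-0.089, 0.996, -0.0], [-0.0, -0.0, -1.0]]
wrist_force: [0.1, -1.0, -3.0]
width: 0.0128
finger_force: 59.5
```

Call:
{"op": "move_arm", "data": {"series": [[0,0,0,0,0,0.001,255],[0,0,0,0,0,0.001,255],[0,0,0,0,0,0,255],[0,0,0,0,0,0,255]]}}

```text
clock: 9.92
tcp_pos: [0.5139, 0.1889, 0.1362]
eef_rot: [[-0.996, -0.089, -0.0], [-0.089, 0.996, -0.0], [0.0, -0.0, -1.0]]
wrist_force: [1.5, 0.3, -2.9]
width: 0.0126
finger_force: 59.5
```

Contact is starting to take the load, so I'll lower a bit further.

Call:
{"op": "move_arm", "data": {"series": [[0,0,0,0,0,0.001,255],[0,0,0,0,0,0,255],[0,0,0,0,0,0.001,255],[0,0,0,0,0,0,255],[0,0,0,0,0,0,255]]}}

```text
clock: 10.33
tcp_pos: [0.514, 0.1892, 0.1357]
eef_rot: [[-0.996, -0.089, 0.002], [-0.089, 0.996, -0.001], [-0.001, -0.001, -1.0]]
wrist_force: [-5.0, -2.6, 16.0]
width: 0.0129
finger_force: 62.5
```

Seated, at about 16 N upward. I'll ease off 1 mm and open partly.

Call:
{"op": "move_arm", "data": {"series": [[0,0,0,0,0,-0.001,255],[0,0,0,0,0,0,255],[0,0,0,0,0,0,190],[0,0,0,0,0,0,150],[0,0,0,0,0,0,130]], "force": 20}}

```text
clock: 10.75
tcp_pos: [0.5141, 0.1889, 0.1352]
eef_rot: [[-0.996, -0.089, 0.0], [-0.089, 0.996, 0.0], [-0.0, 0.0, -1.0]]
wrist_force: [-0.3, 0.2, 0.0]
width: 0.0416
finger_force: 0.0
```

Call:
{"op": "move_arm", "data": {"series": [[0,0,0,0,0,0,130],[0,0,0,0,0,0,130],[0,0,0,0,0,-0.02,130],[0,0,0,0,0,-0.03,130],[0,0,0,0,0,-0.03,130]]}}

```text
clock: 11.17
tcp_pos: [0.5133, 0.1888, 0.2155]
eef_rot: [[-0.996, -0.089, -0.003], [-0.089, 0.996, -0.0], [0.003, -0.0, -1.0]]
wrist_force: [0.7, -0.1, -0.1]
width: 0.0423
finger_force: 0.0
```

Call:
{"op": "move_arm", "data": {"series": [[0,0,0,0,0,-0.03,130],[0,0,0,0,0,-0.03,130],[0,0,0,0,0,0,130],[0,0,0,0,0,0,130]]}}

```text
clock: 11.5
tcp_pos: [0.5146, 0.1891, 0.2766]
eef_rot: [[-0.996, -0.088, 0.003], [-0.088, 0.996, 0.001], [-0.003, 0.0, -1.0]]
wrist_force: [0.1, -0.5, -0.8]
width: 0.0415
finger_force: 0.0
```

Run:
```python
from h import *
s=status.read_state();print(s["tcp_pos"],s["width"])
b=snap("side","f2.png",(190,240,350,390),3)
c=snap("wrist","f3.png")
i=[cv2.imread("pics/f%d.png"%k) for k in(2,3)]
cv2.imwrite("pics/f.png",np.hstack([cv2.resize(i[0],(320,300)),cv2.resize(i[1],(480,300))]))
```

```text
[0.51456635 0.1890742  0.27663487] 0.041542767478379226
```

View pics/f.png

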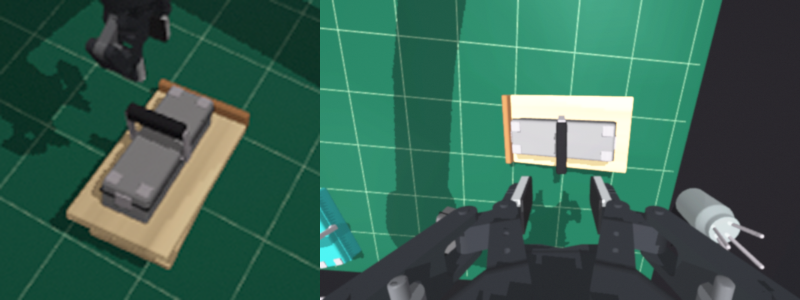

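The case lies on the board with its handle leaning back and no tilt visible. I'll check the margins with one overlay: green is the board model, red is the ideal case, blue is the case offset ±20 mm along the slope.

Run:
```python
from h import *
import pickle
ps=np.radians(-85.3);u=np.array([np.cos(ps),np.sin(ps),0]);c15,s15=np.cos(np.radians(15)),np.sin(np.radians(15))
X=u*c15-np.array([0,0,s15]);Z=u*s15+np.array([0,0,c15]);Y=np.cross(Z,X);D=np.array([.5125,.197,.051])
def draw(fn,crop,sc,img):
    c=pickle.load(open(fn+".pkl","rb"));
    if fn=="f3.png": img=img[crop[1]:crop[3],crop[0]:crop[2]];img=cv2.resize(img,None,fx=sc,fy=sc,interpolation=cv2.INTER_CUBIC)
    def box(x0,lx,ly,z,col):
        q=[(proj(c,D+X*(x0+a*lx)+Y*b*ly+Z*z)-crop[:2]+.5)*sc for a,b in((1,1),(1,-1),(-1,-1),(-1,1))]
        cv2.polylines(img,[np.int32(np.round(q))],True,col,1)
    box(0,.1,.06,0,(0,255,0));box(0,.08,.028,.04,(0,0,255));box(.02,.08,.028,.04,(255,0,0));box(-.02,.08,.028,.04,(255,0,0))
    return img
i1=draw("f3.png",np.array([235,115,435,245]),2,None if 0 else cv2.imread("pics/f3.png"))
i2=draw("f2.png",np.array([190,240,350,390]),3,cv2.imread("pics/f2.png"))
i2=cv2.resize(i2[60:],(390,316*390//390))
i1=cv2.resize(i1,(400,260));o=np.zeros((316,790,3),np.uint8);o[:260,:400]=i1;o[:,400:]=i2
cv2.imwrite("pics/o.png",o)
```

```text
(no output)
```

View pics/o.png

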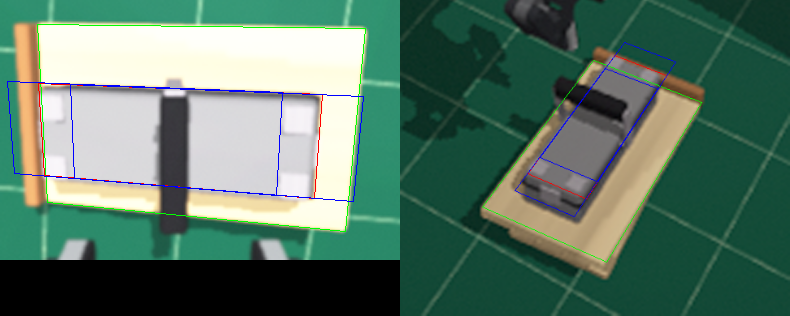

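In the wrist overlay the lid edges (42–318, 85–198) coincide with the red ideal outline, and the board fits the green. The case is centred and straight, so I'll hand in.

```bash
python3 -c "
from rig import bot
print(bot.close_job())"
```

```text
the job is handed in; nothing more can be done
None
```

The long case is on the sloping rest, flat, centred and straight by the camera overlay, heavy end (the one that hung low) at the lip; the job is handed in, but no verdict was returned.

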